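# Hold the self-closing parts drawer open at the gauge

### The arm

A 6-joint arm with a two-finger parallel gripper is mounted at the origin on the work surface. World frame = base frame: x ahead of the robot, y to its left, z up, the work surface at z = 0. Lengths are in m, angles in rad, forces in N, time in s.
With the tool pointing down it reaches from about 0.35 to 0.85 m from the base axis. Payload 8.1 kg.
Tool frame: the origin (TCP) lies at the very end of the fingers, on their centre line; the grasp point (between the pads) lies 19 mm behind it (robot.pinch_z is the distance from the TCP to the grasp point, in m); x points along the fingers, z is the direction in which the jaws open and shut, and the axes are right-handed (so a half turn about x gives the same grasp; the last joint's range is limited). The gripper opens to 93 mm and grips with 3 to 60 N. Pads are 15 mm wide; open, the fingers measure 128 mm over their backs; the gripper's body (75 mm by 188 mm) begins 65 mm behind the grasp point.
Start: joints at [-0.085, 0.13, 1.488, -0, 1.523, -0.085], TCP at [0.6, 0, 0.219] pointing down, gripper open.
Joint ranges: [-2.96, 2.96], [-0.89, 2.26], [0.02, 2.5], [-1.34, 4.48], [0, 2.73], [-2.66, 2.66]. Speed limits (rad/s): [2.39, 2.39, 2.79, 3.14, 3.14, 3.14].

### API

Orientations are given as a rotation vector (axis times angle).
In Python, from plant import robot, optics, ticket gives the robot as it stands.
- The arm moves only by the tool jog_arm, never from a script. Its argument "targets" is a list of rows, each a list of 7 numbers: the shift along the tool's x, y, z in cm, then the turn, a rotation vector about the tool's x, y, z in degrees, then the closure, from 0 (fully open) to 1 (shut). In form: [[dx, dy, dz, ax, ay, az, grip], ...]. A call has 1 to 5 rows; each row is the pose to reach, as a shift and turn from the pose measured when the call began, along the tool's axes at that moment; what a row does not reach only later rows make up. A row lasts 1/8 s, in which the tool goes at most 62.5 mm and 10.7 degrees, less where a joint would pass 70% of its speed; a pose out of reach is approached as far as the arm can. A call with a gripper value outside its range is refused whole. The fingers move at their own pace and stop on an object; "squeeze" is the grip in N (left out, the last holds). Time passes only in rows, so rows that repeat a pose let the fingers close. It gives the time, the measured TCP pose, the force and the opening at its end, in the units of the state.
- robot.read_state(): the state, without advancing time (a new reading comes with each control period).
- optics.read_camera(name): name is "scene" or "side" or "wrist"; returns a dict with "frame" (420x560x3 uint8, red, green, blue), "vertical_fov" (degrees; the focal length in pixels is half the picture's height over the tangent of half this angle, whatever the lens; pixels are square), "cx", "cy" (the principal point, pixels), "R" (3x3) and "t" (3): a world point X has camera coordinates R X + t. Camera axes: x right, y down, z forward; pixel columns grow to the right and rows downward; lengths in m; the calibration is good to about 2 mm. A picture is of the moment at which its call begins. There is no depth.
- ticket.close_job(): hands the job in, once; it reports no verdict.
The state is a dict: "t": time; "q": joint angles; "dq": joint speeds; "joint_torque": joint torques, N m; "tool_pos": TCP position; "orientation": TCP orientation; "force": force on the tool from outside, world axes, zero at the start; "wrist_torque": the same for the moment, N m; "opening": finger opening in m.
Only numpy, scipy, OpenCV 4.12 (cv2) and the standard library are available. Lean on these libraries where they do the work, as an engineer would, in place of code of your own. Each camera call takes 0.05 s, during which the arm holds its last target.

### The job

The jar standing in front of the parts cabinet is in the way of its wide self-closing drawer: while the drawer is still shut, stand the jar upright on the cork mat and let go of it, never tipping it over on the way. Then pull the drawer out until its front is level with the blade of the gauge stand, and hold it there with the gripper: finish while still holding it, because it springs shut when let go. Leave the bin, the tape roll and the screwdriver where they are.

Things in the scene. Friction and masses are not known exactly. Their poses are not given: they have to be found in the camera images.
- jar_mid (a point): Upright closed round jar, white with a paper band and a black cap, loose, 54 mm in diameter and 90 mm high, about 0.2 to 0.4 kg. This point is its centre, 45 mm above its underside; z is up along the jar. It stands 35 to 55 mm clear of the drawer's shut handle bar, on the robot's side of it.
- mat_top (a point): Centre of the upper face of the square cork mat, 120 x 120 x 4 mm, fixed on the table, in front of the cabinet to its left or right.
- drawer (a joint): How far the drawer is pulled out, in m: 0 shut, 0.12 fully out. A spring pulls it shut with about 3 N when shut, growing by 0.5 N for each 10 mm (about 8 N at 95 mm); it does not latch.
- drawer_face (a point): Middle of the top edge of the outer face of the wide drawer's front (130 mm wide, 44 mm high, in the middle of the cabinet's top row), 98 mm above the table; moves with the drawer. Its -x axis is the way the drawer comes out, towards the robot; y runs along the front, z up. Shut, this face stands 6 mm proud of the cabinet's front.
- drawer_bar (a point): Centre of the drawer's steel handle bar, 75 mm above the table, axes as drawer_face. The bar is 10 mm thick (x), 80 mm long (y), 12 mm high; its middle is 46 mm out from the drawer's face. The gap behind it is 41 mm deep and 64 mm wide between the two arms that carry the bar, open above and below.
- gauge_tip (a point): The mark: top of the end nearest the drawer of an upright steel blade (4 mm thick in x, 30 mm long in y, 14 mm high) on a fixed post at the drawer's +y side. 98 mm above the table, 11 mm clear of the drawer front's side; axes parallel to the drawer's. At the mark, drawer_face has x = 0 in this frame (level with the blade's mid-thickness), 60 to 95 mm out from shut.
- cabinet: Fixed grey parts cabinet, 380 mm wide (y), 150 mm deep, 103 mm high, up to 0.2 rad askew. Origin at the foot of the middle of its front, which faces -x of its frame. The wide drawer is in the middle of its top row; the small drawers around it do not open.
- bin: Bystander: open white plastic bin, 120 x 100 x 50 mm, loose, on the opposite side from the mat. Origin at the centre of its underside.
- tape: Bystander: roll of tape lying flat, 90 mm across, 25 mm high, loose. Origin at the centre of its underside.
- driver: Bystander: screwdriver lying on the table, loose, about 0.2 m long along its x axis. Origin below the middle of its length, at table height.
Mind the look-alikes: they are no part of the job. Of the things shaped like the part that bears mat_top, the cork one is meant.

How it is judged:
On the way, in this order (a step that is already met when the one before it is completed fails the run):
1. the jar stands upright on the cork mat, let go, the drawer still shut (horizontal distance between jar_mid and mat_top below 0.045 m and angle between jar_mid's own z axis and vertical below 0.15 rad and height (world z) of jar_mid between 0.043 and 0.057 m and contact force between the fingers and jar below 0.1 N and linear speed of jar below 0.05 m/s and value of joint drawer below 0.01 m), for 0.2 s.
2. the drawer's front is held level with the blade by the fingers (x of drawer_face in the frame of gauge_tip between -0.008 and 0.008 m and contact force between the fingers and drawer above 1.5 N and velocity of joint drawer between -0.01 and 0.01 m/s), for 0.3 s.
At the end, for the whole second after the job is handed in: The drawer's face is within 8 mm of level with the gauge blade and still, held there by the fingers (over 1.5 N on the drawer) and by nothing else; the jar stands upright on the cork mat, its centre within 45 mm of the mat's centre, let go and at rest (all of step 2 and contact force between each of jar, bin, tape, driver and drawer below 0.2 N and horizontal distance between jar_mid and mat_top below 0.045 m and angle between jar_mid's own z axis and vertical below 0.15 rad and height (world z) of jar_mid between 0.043 and 0.057 m and contact force between the fingers and jar below 0.1 N and linear speed of jar below 0.03 m/s); the arm keeps its last pose, push and grip.
It fails at once if the jar is tipped over (by more than about 45 degrees) (angle between jar_mid's own z axis and vertical above 0.8 rad).
It fails at once if the bin is moved more than 30 mm (distance of bin from where it was at the start of the episode above 0.03 m).
It fails at once if the tape roll is moved more than 30 mm (distance of tape from where it was at the start of the episode above 0.03 m).
It fails at once if the screwdriver is moved more than 30 mm (distance of driver from where it was at the start of the episode above 0.03 m).
It also fails if it takes over 51 s, if anything falls off the work surface, if the arm or the gripper's body presses on something with over 40 N, if the wrist force passes 120 N, or if a joint passes its speed limit or range.

## Working session

There is one attempt and no reset: what is moved stays moved. The work goes in short steps, Python scripts to look and compute and a tool call to move; the robot and the scene stay as the last step left them, time stands still between calls to the robot, and variables do not carry over. Pictures are saved under pics/ and viewed, and the job is handed in when it is done.

Besides the shell and the picture viewer there is one more tool, called after "Emit:" in YAML: its name, and indented under it one key for each argument. jog_arm: Moves the arm, as the interface text tells. Its arguments: {"type":"object","properties":{"targets":{"type":"array"},"squeeze":{"type":"number"}},"required":["targets"]}

```bash
mkdir -p pics; ls; python3 - <<'E'
from plant import robot, optics, ticket
import cv2
s=robot.read_state()
print({k:s[k] for k in ('t','tool_pos','orientation','opening','force')}, robot.pinch_z)
for n in('scene','side','wrist'):
    c=optics.read_camera(n); cv2.imwrite(f'pics/{n}0.png',c['frame'][:,:,::-1])
    print(n,c['vertical_fov'],c['cx'],c['cy'],c['R'],c['t'], [k for k in c])
E
```

```text
pics
{'t': 0.0, 'tool_pos': array([5.99433202e-01, 6.88737391e-05, 2.17602865e-01]), 'orientation': array([8.15376846e-05, 1.57261563e+00, 1.20991232e-04]), 'opening': 0.09263791765298036, 'force': array([-0.5831084 ,  0.4676817 , -0.42343402])} 0.0188
scene 51.35320637709943 277.24806121622686 207.9808631992088 [[ 0.11208199  0.99369505  0.00278757]
 [ 0.7832312  -0.086616   -0.61566757]
 [-0.61154437  0.07118856 -0.78800106]] [-0.05484537 -0.31290443  1.39476665] ['frame', 'vertical_fov', 'cx', 'cy', 'R', 't']
side 44.03888809265619 283.43203048406815 205.66836705365546 [[ 0.85598198 -0.51699926  0.00257007]
 [-0.32323352 -0.53903568 -0.77779215]
 [ 0.40350333  0.66494533 -0.62851632]] [-0.41683917  0.23679267  1.19064399] ['frame', 'vertical_fov', 'cx', 'cy', 'R', 't']
wrist 59.510703990694154 283.41922328293543 208.86618522941248 [[ 9.99999800e-01  3.71562633e-04 -5.12380458e-04]
 [ 4.98948144e-04 -9.60873097e-01  2.76988524e-01]
 [-3.89414013e-04 -2.76988724e-01 -9.60873090e-01]] [-0.59882125 -0.03267369  0.38896203] ['frame', 'vertical_fov', 'cx', 'cy', 'R', 't']
```

View pics/scene0.png

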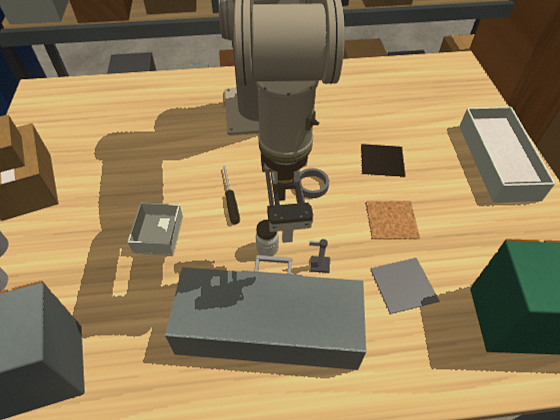

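View pics/side0.png

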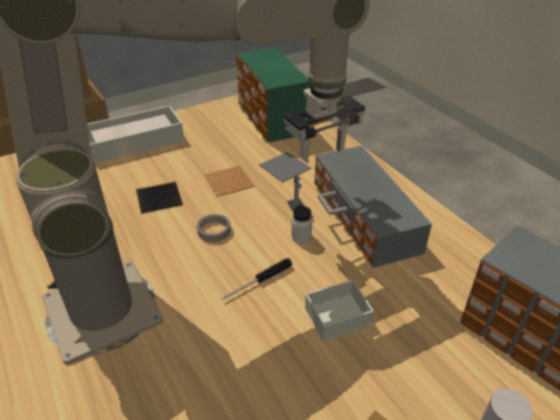

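View pics/wrist0.png

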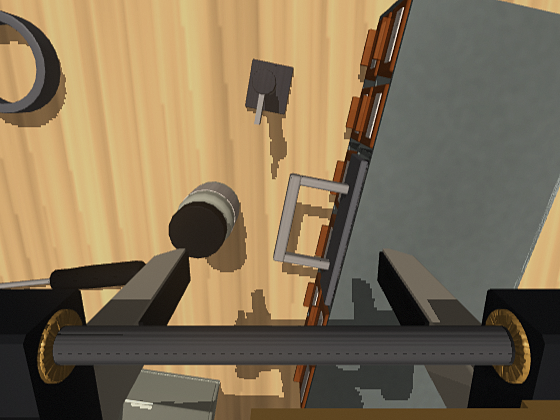

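The scene has three square sheets: black at (383,160), cork-brown and speckled at (392,219), and grey at (404,285). The cork one at (392,219) fits the description. The jar is at (267,235) and the gauge stand at (319,255). I'll confirm these in enlarged crops.

```bash
cat > h.py <<'E'
import numpy as np, cv2
from plant import robot, optics, ticket
def foc(c): return c['frame'].shape[0]/2/np.tan(np.radians(c['vertical_fov']/2))
def ray(c,u,v,z):
    f=foc(c); d=c['R'].T@np.array([(u-c['cx'])/f,(v-c['cy'])/f,1]); o=-c['R'].T@c['t']
    return o+d*(z-o[2])/d[2]
def proj(c,X):
    p=c['R']@np.asarray(X,float)+c['t']; f=foc(c); return np.array([c['cx']+f*p[0]/p[2],c['cy']+f*p[1]/p[2]])
def crop(c,x0,y0,x1,y1,k,name):
    im=cv2.resize(c['frame'][y0:y1,x0:x1,::-1],None,fx=k,fy=k,interpolation=cv2.INTER_CUBIC); cv2.imwrite('pics/'+name,im)
E
python3 - <<'E'
from h import *
c=optics.read_camera('scene'); crop(c,230,190,430,320,4,'s1.png')
c=optics.read_camera('wrist'); crop(c,150,40,420,290,2.2,'w1.png')
c=optics.read_camera('side'); crop(c,190,130,390,270,4,'d1.png')
E
```

```text
(no output)
```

View pics/s1.png

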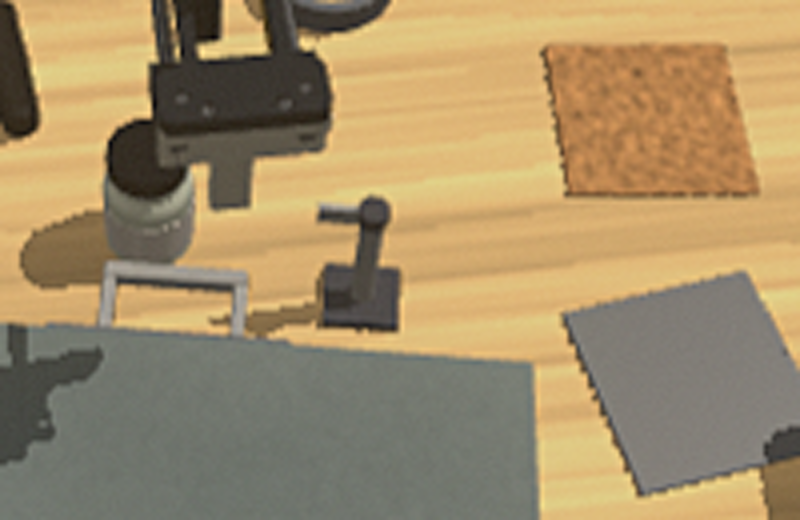

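View pics/w1.png

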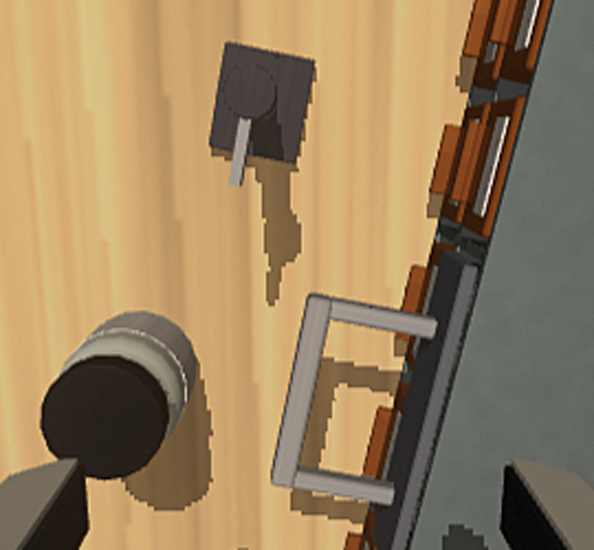

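View pics/d1.png

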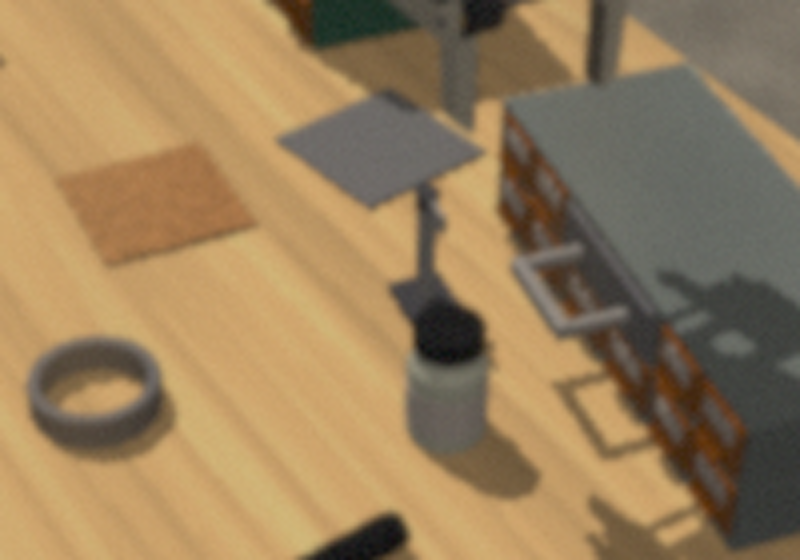

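```bash
python3 - <<'E'
from h import *
w=optics.read_camera('wrist'); s=optics.read_camera('scene'); d=optics.read_camera('side')
W=lambda x,y:(150+(x+.5)/2.2-.5,40+(y+.5)/2.2-.5); S=lambda x,y:(230+x/4-.4,190+y/4-.4); D=lambda x,y:(190+x/4-.4,130+y/4-.4)
r=lambda c,p,z:np.round(ray(c,*p,z),4)
print('cap',r(w,W(105,417),.09), r(w,W(42,417),.09),r(w,W(168,417),.09))
print('cap side',r(d,D(450,330),.085))
cs=[(547,45),(725,45),(757,194),(567,194)]
P=[r(s,S(*p),.004) for p in cs]; print('mat',P,np.mean(P,0),[np.linalg.norm(P[i]-P[i-1]) for i in range(4)])
cs=[(58,182),(197,143),(255,222),(110,265)]
P=[r(d,D(*p),.004) for p in cs]; print('mat',P,np.mean(P,0),[np.linalg.norm(P[i]-P[i-1]) for i in range(4)])
a,b=r(w,W(319,296),.081),r(w,W(285,487),.081); print('bar',a,b,(a+b)/2,np.linalg.norm(a-b),np.arctan2(*(a-b)[:2]))
print('bar edges',[r(w,W(*p),.081) for p in [(308,296),(272,484),(329,298),(297,488)]])
print('blade',[r(w,W(*p),.098) for p in [(243,118),(236,184)]])
print('face',[r(w,W(*p),.098) for p in [(458,265),(395,548)]])
# bases
print('post foot',[r(w,W(*p),.0) for p in [(225,42),(315,62),(297,165),(210,148)]])
print('bin',[r(s,p,.05) for p in [(143,203),(182,204),(176,252),(129,250)]])
print('tape',r(s,(314,182),.025),'drv',[r(s,p,.01) for p in [(224,167),(235,222)]])
E
```

```text
cap [ 0.5268 -0.0259  0.09  ] [ 0.5026 -0.0259  0.09  ] [ 0.551  -0.0259  0.09  ]
cap side [ 0.5252 -0.0288  0.085 ]
mat [array([0.4058, 0.2477, 0.004 ]), array([0.4189, 0.3654, 0.004 ]), array([0.5371, 0.3496, 0.004 ]), array([0.524 , 0.2319, 0.004 ])] [0.47145 0.29865 0.004  ] [np.float64(0.11925133122946681), np.float64(0.11842677062218661), np.float64(0.11925133122946681), np.float64(0.11842677062218664)]
mat [array([0.418, 0.357, 0.004]), array([0.5337, 0.3491, 0.004 ]), array([0.5231, 0.2341, 0.004 ]), array([0.4074, 0.2423, 0.004 ])] [0.47055  0.295625 0.004   ] [np.float64(0.115188758132033), np.float64(0.11596939251371455), np.float64(0.11548748849983709), np.float64(0.11599021510455097)]
bar [0.6087 0.0195 0.081 ] [ 0.5956 -0.0591  0.081 ] [ 0.60215 -0.0198   0.081  ] 0.07968418914690668 0.16514867741462683
bar edges [array([0.6046, 0.0194, 0.081 ]), array([ 0.5904, -0.0577,  0.081 ]), array([0.6125, 0.0187, 0.081 ]), array([ 0.6005, -0.0595,  0.081 ])]
blade [array([0.5821, 0.0834, 0.098 ]), array([0.5793, 0.0617, 0.098 ])]
face [array([0.6573, 0.0338, 0.098 ]), array([ 0.6389, -0.0773,  0.098 ])]
post foot [array([0.5688, 0.1177, 0.    ]), array([0.6086, 0.1094, 0.    ]), array([0.6007, 0.0651, 0.    ]), array([0.5609, 0.0726, 0.    ])]
bin [array([ 0.3866, -0.3274,  0.05  ]), array([ 0.4006, -0.2302,  0.05  ]), array([ 0.5417, -0.2409,  0.05  ]), array([ 0.5242, -0.349 ,  0.05  ])]
tape [0.3428 0.1158 0.025 ] drv [array([ 0.2467, -0.1232,  0.01  ]), array([ 0.4415, -0.1026,  0.01  ])]
```

Checks agree: mat sides come out at 0.118 m, bar at 0.080 m, jar clearance 41 mm, blade side offset 76 mm and pull 82 mm. All are within the stated values. Next I go above the jar and turn the jaws along y, clear of the handle.

Emit:
jog_arm:
  targets:
    - [2, -0.6, -2, 10, 0, 0, 0]
    - [4, -1.2, -4, 20, 0, 0, 0]
    - [5, -2, -6, 30, 0, 0, 0]
    - [6, -2.6, -7.2, 40, 0, 0, 0]
    - [6, -2.6, -7.2, 50, 0, 0, 0]
  squeeze: 20

```text
t: 1.08
tool_pos: [0.5266, -0.0263, 0.1576]
orientation: [0.686, 1.461, -0.687]
force: [0.0, 0.1, 0.7]
opening: 0.0929
```

Emit:
jog_arm:
  targets:
    - [0, 0, 0, 10, 0, 0, 0]
    - [0, 0, 0, 20, 0, 0, 0]
    - [0, 0, 0, 30, 0, 0, 0]
    - [0, 0, 0, 40, 0, 0, 0]
    - [0, 0, 0, 40, 0, 0, 0]

```text
t: 1.7
tool_pos: [0.5266, -0.0263, 0.1576]
orientation: [1.212, 1.208, -1.214]
force: [-0.3, 1.0, 0.4]
opening: 0.0926
```

```bash
python3 - <<'E'
from h import *
from scipy.spatial.transform import Rotation as Ro
s=robot.read_state(); print(s['t'],s['tool_pos'],s['q'].round(3)); print(Ro.from_rotvec(s['orientation']).as_matrix().round(3))
c=optics.read_camera('wrist'); crop(c,0,0,560,420,1.4,'w2.png')
p=proj(c,[.527,-.026,.09]); print(p)
E
```

```text
1.7 [ 0.52661996 -0.02625983  0.15763151] [-0.147 -0.028  1.764 -0.     1.407  1.429]
[[-0.002  1.    -0.005]
 [ 0.    -0.005 -1.   ]
 [-1.    -0.002 -0.   ]]
[282.13354579 221.98977542]
```

View pics/w2.png

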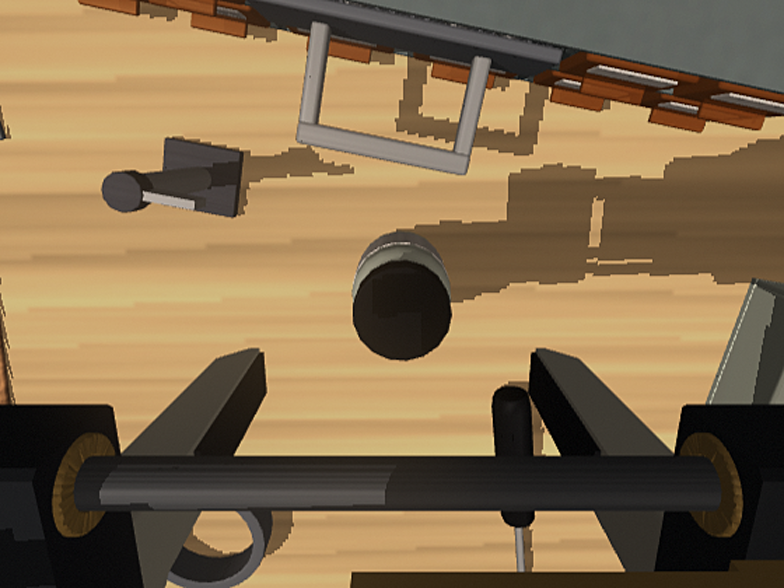

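The jar cap centre is at (402,310) in the enlarged picture, which is (287,221) in camera pixels. That puts y near -0.029, about 3 mm off my first value and agreeing with the side view. Shift 3 mm, descend and grip.

Emit:
jog_arm:
  targets:
    - [3, 0, 0.3, 0, 0, 0, 0]
    - [6, 0, 0.3, 0, 0, 0, 0]
    - [9, 0, 0.3, 0, 0, 0, 0]
    - [12, 0, 0.3, 0, 0, 0, 0]
    - [12.5, 0, 0.3, 0, 0, 0, 0]

```text
t: 2.38
tool_pos: [0.5243, -0.0289, 0.0303]
orientation: [1.206, 1.215, -1.213]
force: [-0.1, -0.1, -0.0]
opening: 0.0926
```

Emit:
jog_arm:
  targets:
    - [0, 0, 0, 0, 0, 0, 0.3]
    - [0, 0, 0, 0, 0, 0, 0.5]
    - [0, 0, 0, 0, 0, 0, 1]
    - [0, 0, 0, 0, 0, 0, 1]
    - [0, 0, 0, 0, 0, 0, 1]

```text
t: 3.0
tool_pos: [0.5248, -0.0289, 0.031]
orientation: [1.207, 1.214, -1.212]
force: [0.2, 0.4, 3.2]
opening: 0.0536
```

Emit:
jog_arm:
  targets:
    - [0, 0, 0, 0, 0, 0, 1]
    - [0, 0, 0, 0, 0, 0, 1]
    - [-0.5, 0, 0, 0, 0, 0, 1]
    - [-1.5, 0, 0, 0, 0, 0, 1]
    - [-2.5, 0, 0, 0, 0, 0, 1]

```text
t: 3.62
tool_pos: [0.525, -0.029, 0.0568]
orientation: [1.207, 1.214, -1.212]
force: [-0.2, -0.8, -1.1]
opening: 0.0536
```

```bash
python3 - <<'E'
from h import *
c=optics.read_camera('wrist'); crop(c,0,0,560,420,1.4,'w3.png')
c=optics.read_camera('side'); crop(c,190,130,390,270,4,'d3.png')
E
```

```text
(no output)
```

View pics/w3.png

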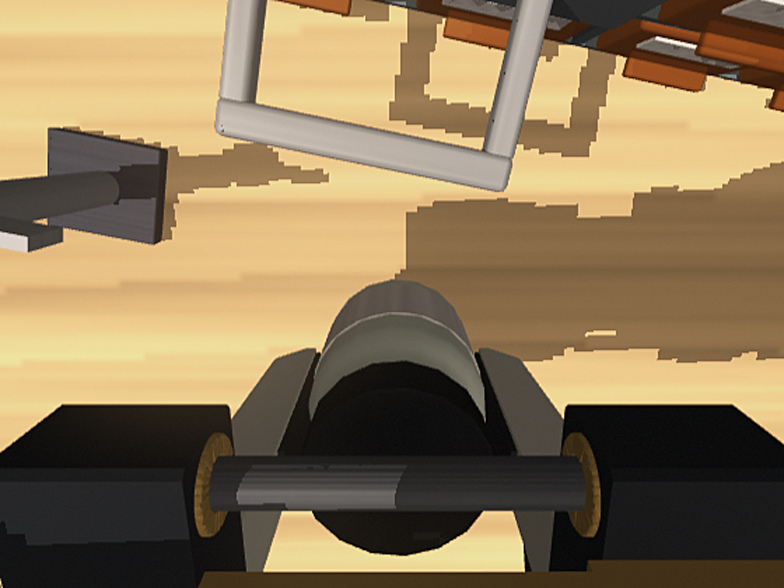

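View pics/d3.png

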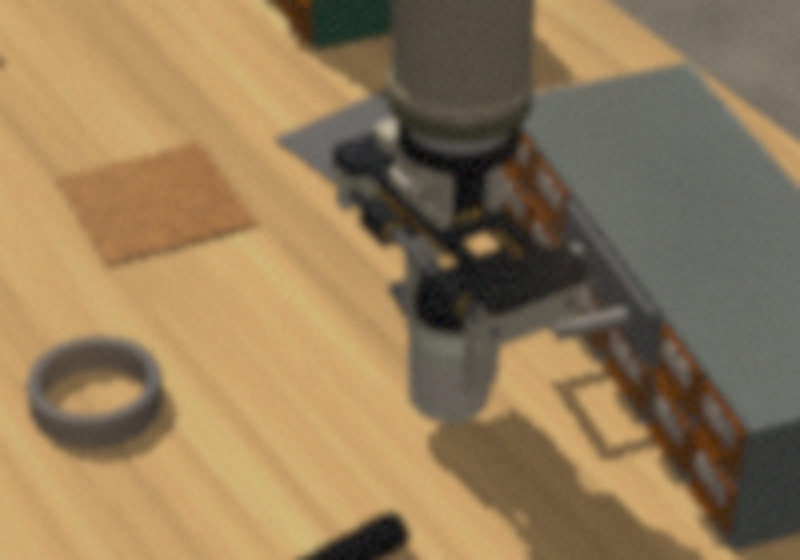

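The jar is upright in the fingers and clear of the table. Carry it to the mat.

Emit:
jog_arm:
  targets:
    - [-3, -1, 0, 0, 0, 0, 1]
    - [-3, -3, -2, 0, 0, 0, 1]
    - [-3, -5.4, -6, 0, 0, 0, 1]
    - [-3, -5.4, -11, 0, 0, 0, 1]
    - [-3, -5.4, -16, 0, 0, 0, 1]

```text
t: 4.35
tool_pos: [0.472, 0.132, 0.0884]
orientation: [1.209, 1.21, -1.21]
force: [0.8, -1.2, -2.6]
opening: 0.0536
```

Emit:
jog_arm:
  targets:
    - [0, 0, -5, 0, 0, 0, 1]
    - [0, 0, -10, 0, 0, 0, 1]
    - [0, 0, -14, 0, 0, 0, 1]
    - [0, 0, -16.5, 0, 0, 0, 1]
    - [0, 0, -16.5, 0, 0, 0, 1]

```text
t: 4.97
tool_pos: [0.4716, 0.2987, 0.0885]
orientation: [1.207, 1.212, -1.208]
force: [-0.4, -0.7, -2.1]
opening: 0.0534
```

```bash
python3 - <<'E'
from h import *
from scipy.spatial.transform import Rotation as Ro
s=robot.read_state(); print(s['t'],s['tool_pos'],s['force']); print(Ro.from_rotvec(s['orientation']).as_matrix().round(3))
c=optics.read_camera('wrist'); crop(c,0,0,560,420,1.4,'w4.png')
c=optics.read_camera('side'); crop(c,180,60,380,200,4,'d4.png')
E
```

```text
4.975 [0.47164851 0.29865172 0.08847387] [-0.37857431 -0.68758111 -2.07947589]
[[-0.001  1.     0.003]
 [ 0.001  0.003 -1.   ]
 [-1.    -0.001 -0.001]]
```

View pics/w4.png

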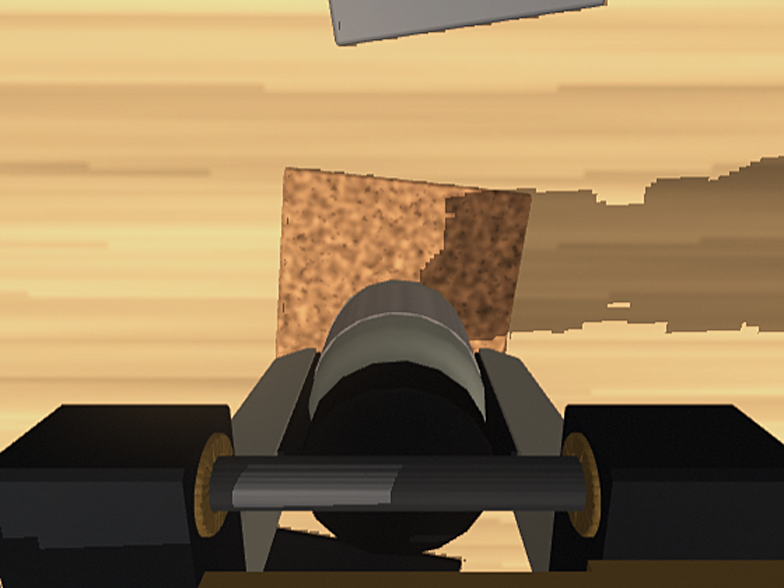

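View pics/d4.png

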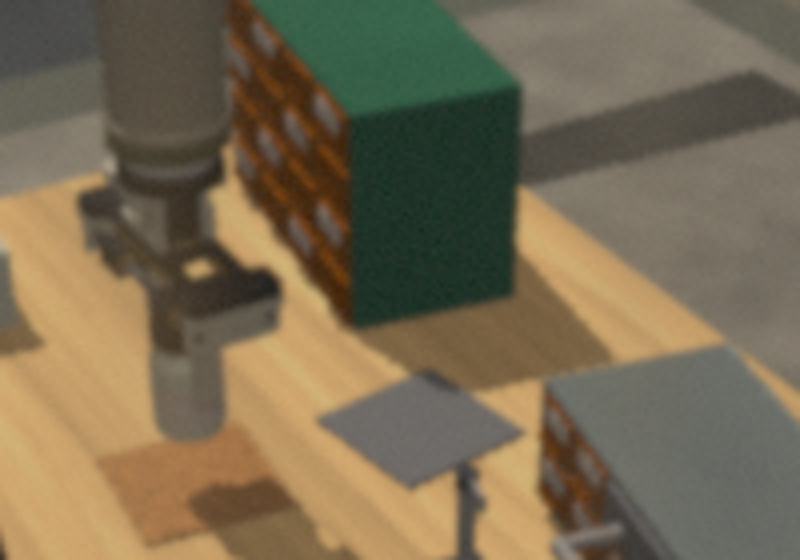

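The jar is over the cork mat: mat far edge is at (285,170)-(530,195) and jar centred near column 400. Lower it, checking contact.

Emit:
jog_arm:
  targets:
    - [2, 0, 0, 0, 0, 0, 1]
    - [4, 0, 0, 0, 0, 0, 1]
    - [4.7, 0, 0, 0, 0, 0, 1]
    - [5.1, 0, 0, 0, 0, 0, 1]
    - [5.2, 0, 0, 0, 0, 0, 1]

```text
t: 5.7
tool_pos: [0.4718, 0.2967, 0.0362]
orientation: [1.208, 1.211, -1.21]
force: [0.2, 0.9, -2.6]
opening: 0.0536
```

Emit:
jog_arm:
  targets:
    - [0.1, 0, 0, 0, 0, 0, 1]
    - [0.15, 0, 0, 0, 0, 0, 1]
    - [0.15, 0, 0, 0, 0, 0, 1]

```text
t: 6.08
tool_pos: [0.4721, 0.2969, 0.0351]
orientation: [1.208, 1.21, -1.209]
force: [0.0, 0.3, -2.3]
opening: 0.0539
```

Emit:
jog_arm:
  targets:
    - [0.05, 0, 0, 0, 0, 0, 1]
    - [0.1, 0, 0, 0, 0, 0, 1]
    - [0.1, 0, 0, 0, 0, 0, 1]

```text
t: 6.45
tool_pos: [0.4723, 0.2969, 0.035]
orientation: [1.209, 1.21, -1.209]
force: [-3.3, -2.6, 5.4]
opening: 0.0533
```

Contact at +5 N. Open and rise.

Emit:
jog_arm:
  targets:
    - [0, 0, 0, 0, 0, 0, 0.3]
    - [0, 0, 0, 0, 0, 0, 0]
    - [0, 0, 0, 0, 0, 0, 0]
    - [0, 0, 0, 0, 0, 0, 0]

```text
t: 6.95
tool_pos: [0.4723, 0.2969, 0.0349]
orientation: [1.208, 1.21, -1.209]
force: [-0.0, 0.1, 0.1]
opening: 0.0888
```

Emit:
jog_arm:
  targets:
    - [-1, 0, 0, 0, 0, 0, 0]
    - [-4, 0, 0, 0, 0, 0, 0]
    - [-8, 0, 0, 0, 0, 0, 0]
    - [-12, 0, 0, 0, 0, 0, 0]
    - [-14, 0, 0, 0, 0, 0, 0]

```text
t: 7.58
tool_pos: [0.4737, 0.2976, 0.1783]
orientation: [1.212, 1.209, -1.205]
force: [0.1, 0.6, 0.1]
opening: 0.093
```

```bash
python3 - <<'E'
from h import *
c=optics.read_camera('wrist'); crop(c,0,0,560,420,1.4,'w5.png')
c=optics.read_camera('side'); crop(c,180,60,380,200,4,'d5.png')
E
```

```text
(no output)
```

View pics/w5.png

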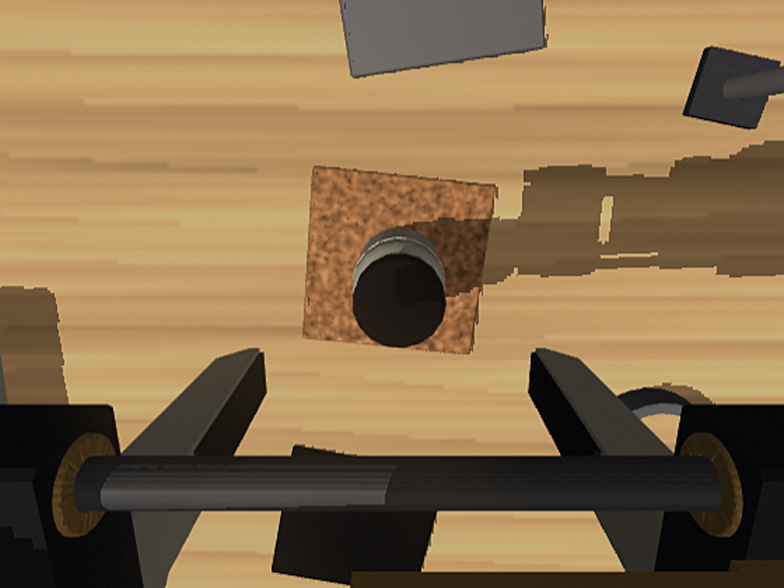

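View pics/d5.png

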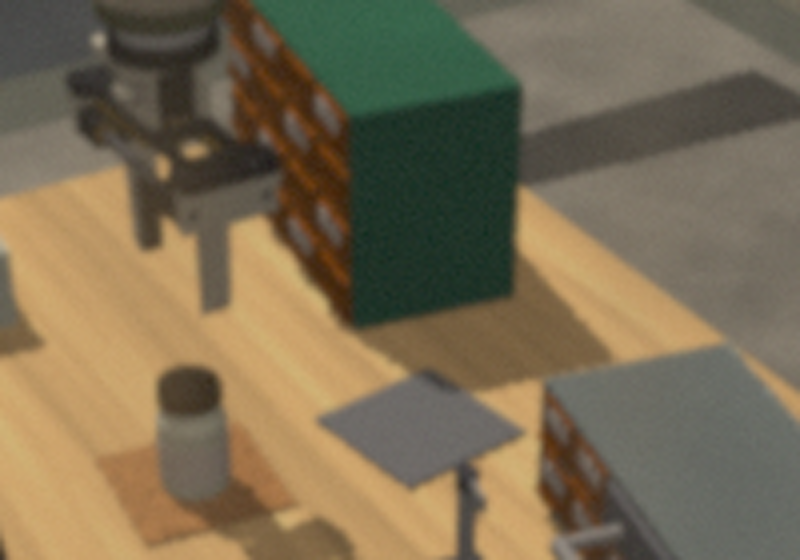

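The jar stands upright in the middle of the cork mat, with its cap at (399,300) in the enlarged view. Next I move above the bar and turn the jaws perpendicular to it, partly closed to fit the gap.

Emit:
jog_arm:
  targets:
    - [0, 2, 5, -10, 0, 0, 0]
    - [0, 4, 10, -20, 0, 0, 0.3]
    - [0, 6, 15, -30, 0, 0, 0.6]
    - [0, 8, 20, -40, 0, 0, 0.6]
    - [0, 10, 25, -50, 0, 0, 0.6]

```text
t: 8.3
tool_pos: [0.5734, 0.0461, 0.1752]
orientation: [0.543, 1.502, -0.539]
force: [0.4, 0.8, 0.3]
opening: 0.0574
```

```bash
cat > st.py <<'E'
from h import *
import sys
from scipy.spatial.transform import Rotation as Ro
s=robot.read_state(); M=Ro.from_rotvec(s['orientation']).as_matrix(); print(s['t'],s['tool_pos'].round(4),s['force'].round(2),s['opening'])
print('cw yaw',np.degrees(np.arctan2(-M[1,2],M[0,2])), 'down',M[:,0].round(3))
if len(sys.argv)>1:
    T=np.array(eval(sys.argv[1])); print('shift cm',(M.T@(T-s['tool_pos'])*100).round(2))
E
python3 st.py "[.602,-.020,.178]"
```

```text
8.3 [0.5734 0.0461 0.1752] [0.36 0.79 0.26] 0.05741863700180921
cw yaw 39.625772842129635 down [ 0.001  0.003 -1.   ]
shift cm [-0.29 -3.27  6.41]
```

Emit:
jog_arm:
  targets:
    - [0, -1, 3, -10, 0, 0, 0.6]
    - [0, -2, 5, -20, 0, 0, 0.6]
    - [0, -3.3, 6.4, -30.2, 0, 0, 0.6]
    - [0, -3.3, 6.4, -30.2, 0, 0, 0.6]
    - [0, -3.3, 6.4, -30.2, 0, 0, 0.6]

```text
t: 8.93
tool_pos: [0.601, -0.0194, 0.1737]
orientation: [0.135, 1.568, -0.13]
force: [-0.6, -0.7, 0.7]
opening: 0.0374
```

```bash
python3 st.py "[.602,-.020,.056]"; python3 - <<'E'
from h import *
c=optics.read_camera('wrist'); crop(c,0,0,560,420,1.4,'w6.png')
print(proj(c,[.6087,.0195,.081])*1.4,proj(c,[.5956,-.0591,.081])*1.4,proj(c,[.5793,.0617,.098])*1.4)
E
```

```text
8.925 [ 0.601  -0.0194  0.1737] [-0.57 -0.66  0.73] 0.03736235171089298
cw yaw 9.674115569896715 down [-0.001  0.003 -1.   ]
shift cm [11.77 -0.07  0.13]
[399.99523875 220.94494517] [400.23421817 367.46650503] [320.20034357 144.76045449]
```

View pics/w6.png

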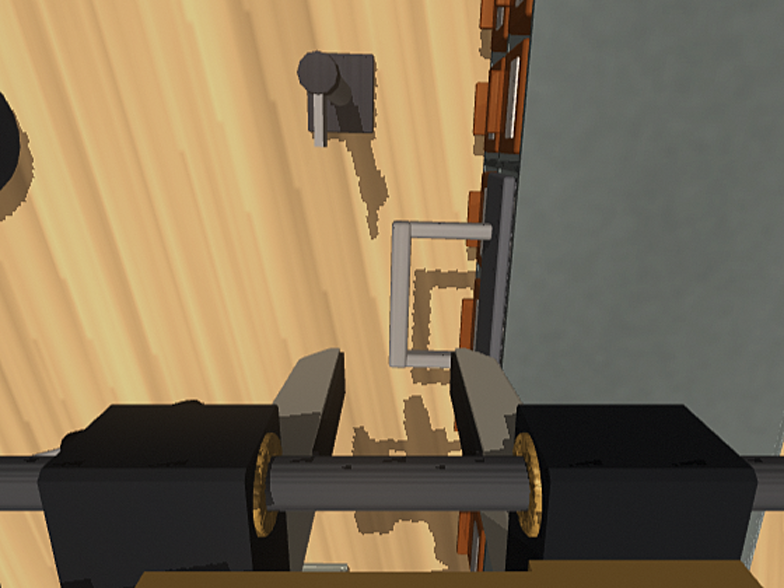

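The bar lies parallel to the jaws at columns 399-401, with the finger midpoint at 397, so I need about 1.4 mm further forward. Blade tip is at (320,145) as predicted. Descend around the bar.

Emit:
jog_arm:
  targets:
    - [2, 0, 0.15, 0, 0, 0, 0.61]
    - [4, 0, 0.15, 0, 0, 0, 0.61]
    - [6, 0, 0.15, 0, 0, 0, 0.61]
    - [8, 0, 0.15, 0, 0, 0, 0.61]
    - [8.5, 0, 0.15, 0, 0, 0, 0.61]

```text
t: 9.6
tool_pos: [0.601, -0.0191, 0.0864]
orientation: [0.134, 1.571, -0.129]
force: [-0.4, -0.7, -0.1]
opening: 0.0366
```

```bash
python3 st.py "[.6022,-.020,.056]"; python3 - <<'E'
from h import *
c=optics.read_camera('wrist'); crop(c,0,0,560,420,1.4,'w7.png')
E
```

```text
9.6 [ 0.601  -0.0191  0.0864] [-0.4  -0.72 -0.12] 0.03660622370963915
cw yaw 9.610938435799756 down [-0.004  0.004 -1.   ]
shift cm [ 3.04 -0.08  0.15]
```

View pics/w7.png

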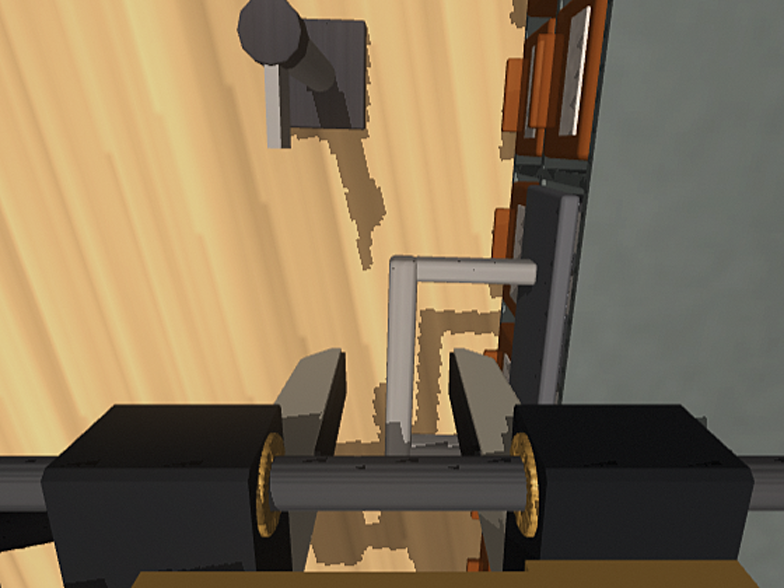

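The fingers straddle the bar, with the right finger well clear of the drawer face. Finish descending and close.

Emit:
jog_arm:
  targets:
    - [1.5, 0, 0.15, 0, 0, 0, 0.61]
    - [3, 0, 0.15, 0, 0, 0, 0.61]
    - [3, 0, 0.15, 0, 0, 0, 0.61]
  squeeze: 35

```text
t: 10.02
tool_pos: [0.6013, -0.0191, 0.0548]
orientation: [0.134, 1.574, -0.129]
force: [0.7, -0.7, -0.4]
opening: 0.036
```

Emit:
jog_arm:
  targets:
    - [0, 0, 0, 0, 0, 0, 0.8]
    - [0, 0, 0, 0, 0, 0, 1]
    - [0, 0, 0, 0, 0, 0, 1]
    - [0, 0, 0, 0, 0, 0, 1]
    - [0, 0, 0, 0, 0, 0, 1]

```text
t: 10.65
tool_pos: [0.602, -0.0192, 0.0554]
orientation: [0.135, 1.572, -0.129]
force: [2.5, -0.3, 0.7]
opening: 0.0097
```

```bash
python3 st.py; python3 - <<'E'
from h import *
c=optics.read_camera('wrist'); crop(c,0,0,560,420,1.4,'w8.png')
E
```

```text
10.65 [ 0.602  -0.0192  0.0554] [ 2.51 -0.26  0.65] 0.009671254401745355
cw yaw 9.624381248904745 down [-0.005  0.004 -1.   ]
```

View pics/w8.png

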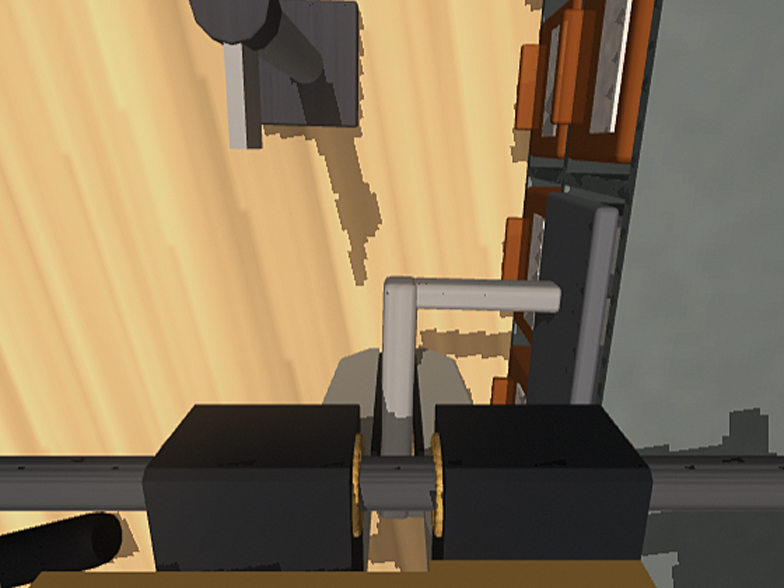

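Bar gripped (opening 9.7 mm). Measure the pull needed from this view.

```bash
python3 - <<'E'
from h import *
c=optics.read_camera('wrist'); crop(c,140,0,440,225,2.6,'w9.png')
M=None
from scipy.spatial.transform import Rotation as Ro
s=robot.read_state(); M=Ro.from_rotvec(s['orientation']).as_matrix(); ex=M[:,2]*[1,1,0]; ex/=np.linalg.norm(ex); ey=np.array([-ex[1],ex[0],0])
for n,p,z in [('tip',(239,148),.098),('tipL',(231,148),.098),('tipR',(247.5,148),.098),('blade far',(233,60),.098),('face',(596,212),.098),('face2',(576,390),.098),('bar top',(399,290),.081),('bar top2',(397,400),.081)]:
    X=ray(c,p[0]/1.4,p[1]/1.4,z); print(n,X.round(4),'ex',round(X@ex,4),'ey',round(X@ey,4))
E
```

```text
tip [0.5786 0.0612 0.098 ] ex 0.5602 ey 0.1571
tipL [0.5768 0.0616 0.098 ] ex 0.5584 ey 0.1571
tipR [0.5805 0.0609 0.098 ] ex 0.5622 ey 0.1571
blade far [0.582  0.0795 0.098 ] ex 0.5605 ey 0.1757
face [0.6583 0.033  0.098 ] ex 0.6436 ey 0.1426
face2 [ 0.6503 -0.0126  0.098 ] ex 0.6433 ey 0.0963
bar top [0.6084 0.0171 0.081 ] ex 0.597 ey 0.1186
bar top2 [ 0.6022 -0.0166  0.081 ] ex 0.5965 ey 0.0843
```

View pics/w9.png

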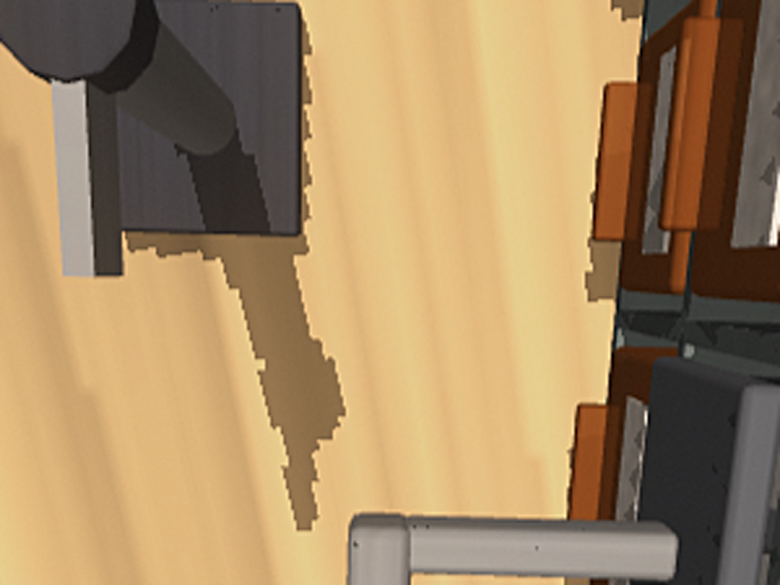

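Pull is 83 mm (bar to face 46.7 mm, blade 3.8 mm thick, both as stated). Pull most of it, then re-measure.

Emit:
jog_arm:
  targets:
    - [0, 0, -0.8, 0, 0, 0, 1]
    - [0, 0, -2.2, 0, 0, 0, 1]
    - [0, 0, -3.6, 0, 0, 0, 1]
    - [0, 0, -4.6, 0, 0, 0, 1]
    - [0, 0, -5, 0, 0, 0, 1]

```text
t: 11.38
tool_pos: [0.5523, -0.0095, 0.0555]
orientation: [0.136, 1.572, -0.128]
force: [7.9, 5.6, -5.4]
opening: 0.0094
```

```bash
python3 st.py "np.array([.602,-.0192,.0554])+.083*np.array([-.986,.167,0])"
```

```text
11.375 [ 0.5523 -0.0095  0.0555] [ 7.91  5.56 -5.39] 0.009431634713485688
cw yaw 9.604401654157723 down [-0.004  0.006 -1.   ]
shift cm [ 0.02 -0.13 -3.24]
```

Emit:
jog_arm:
  targets:
    - [0, 0, -1, 0, 0, 0, 1]
    - [0, 0, -2, 0, 0, 0, 1]
    - [0, 0, -2.8, 0, 0, 0, 1]
    - [0, 0, -3.2, 0, 0, 0, 1]
    - [0, 0, -3.2, 0, 0, 0, 1]

```text
t: 12.0
tool_pos: [0.5208, -0.0032, 0.0554]
orientation: [0.137, 1.57, -0.126]
force: [7.7, 2.8, -6.9]
opening: 0.0096
```

```bash
python3 st.py; python3 - <<'E'
from h import *
c=optics.read_camera('wrist'); crop(c,0,0,560,420,1.4,'w10.png')
c=optics.read_camera('scene'); crop(c,230,190,430,320,4,'s10.png')
E
```

```text
12.0 [ 0.5208 -0.0032  0.0554] [ 7.68  2.84 -6.88] 0.009603932239638723
cw yaw 9.59212626559187 down [-0.003  0.007 -1.   ]
```

View pics/w10.png

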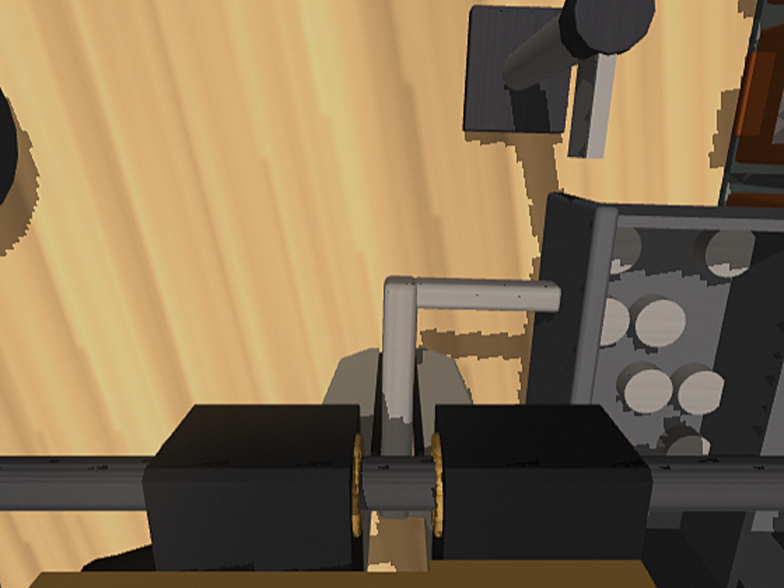

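View pics/s10.png

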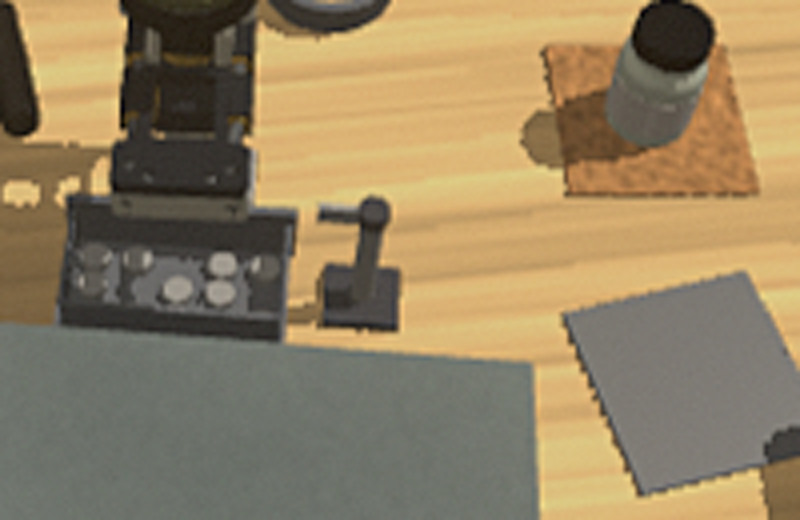

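```bash
python3 - <<'E'
from h import *
from scipy.spatial.transform import Rotation as Ro
c=optics.read_camera('wrist'); crop(c,360,60,480,200,5,'w11.png')
s=robot.read_state(); print(s['force'],s['dq'].round(4))
for q in (9.6,11):
  a=np.radians(q); ex=np.array([np.cos(a),-np.sin(a),0]); ey=np.array([-ex[1],ex[0],0])
  for n,p in [('tipL',(588,157)),('tipR',(605,157)),('face',(596,212)),('face2',(573,390))]:
    X=ray(c,p[0]/1.4,p[1]/1.4,.098); print(n,X.round(4),'ex',round(X@ex,4),'ey',round(X@ey,4))
E
```

```text
[ 7.33202205  4.27575405 -5.39685664] [ 0.0003  0.0007 -0.0014  0.0008  0.0014  0.0011]
tipL [0.5763 0.0618 0.098 ] ex 0.5579 ey 0.157
tipR [0.5801 0.0611 0.098 ] ex 0.5618 ey 0.157
face [0.5773 0.0488 0.098 ] ex 0.5611 ey 0.1444
face2 [0.5685 0.0033 0.098 ] ex 0.5599 ey 0.0981
tipL [0.5763 0.0618 0.098 ] ex 0.5539 ey 0.1706
tipR [0.5801 0.0611 0.098 ] ex 0.5578 ey 0.1707
face [0.5773 0.0488 0.098 ] ex 0.5574 ey 0.1581
face2 [0.5685 0.0033 0.098 ] ex 0.5574 ey 0.1118
```

View pics/w11.png

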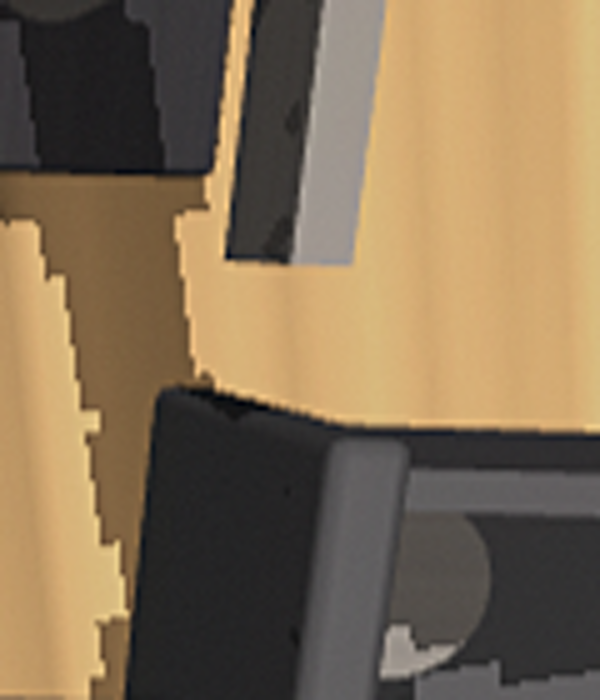

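The face edge is about 1 mm short of the blade's middle, well inside 8 mm. I'll trim by 1 mm and hold it still for a second.

Emit:
jog_arm:
  targets:
    - [0, 0, -0.1, 0, 0, 0, 1]
    - [0, 0, -0.1, 0, 0, 0, 1]
    - [0, 0, -0.1, 0, 0, 0, 1]
    - [0, 0, -0.1, 0, 0, 0, 1]
    - [0, 0, -0.1, 0, 0, 0, 1]

```text
t: 12.78
tool_pos: [0.5204, -0.003, 0.0554]
orientation: [0.137, 1.568, -0.126]
force: [7.2, 0.5, -4.8]
opening: 0.0099
```

Emit:
jog_arm:
  targets:
    - [0, 0, 0, 0, 0, 0, 1]
    - [0, 0, 0, 0, 0, 0, 1]
    - [0, 0, 0, 0, 0, 0, 1]
    - [0, 0, 0, 0, 0, 0, 1]
    - [0, 0, 0, 0, 0, 0, 1]

```text
t: 13.4
tool_pos: [0.5208, -0.0031, 0.0554]
orientation: [0.137, 1.567, -0.126]
force: [7.7, 0.2, -5.6]
opening: 0.0099
```

```bash
python3 st.py; python3 - <<'E'
from h import *
c=optics.read_camera('wrist'); crop(c,360,60,480,200,4,'w12.png')
c=optics.read_camera('side'); crop(c,0,0,560,420,1.4,'d12.png')
E
```

```text
13.4 [ 0.5208 -0.0031  0.0554] [ 7.66  0.22 -5.57] 0.00987103498184803
cw yaw 9.602827632203255 down [ 0.001  0.007 -1.   ]
```

View pics/w12.png

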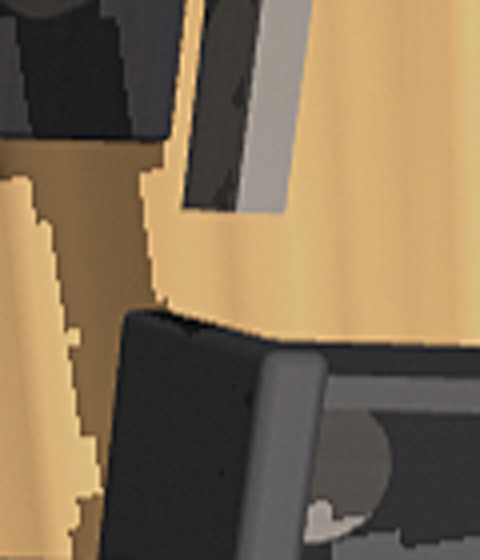

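View pics/d12.png

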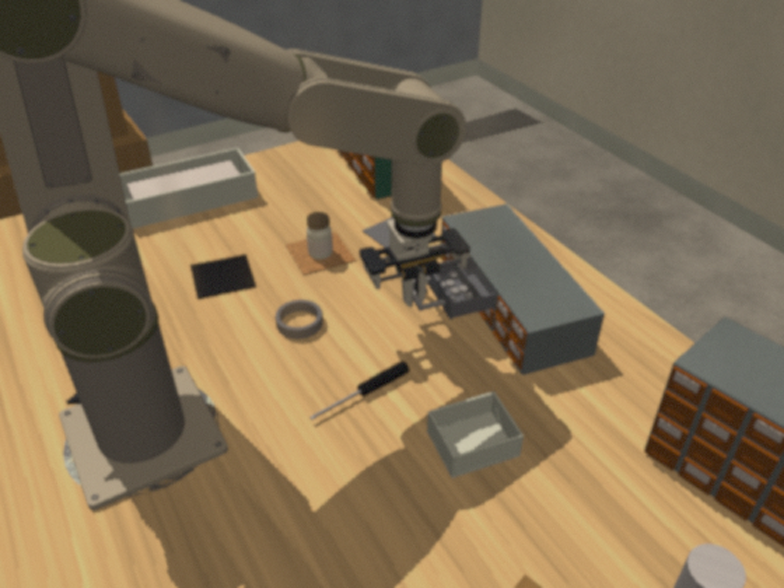

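The jar is upright on the cork mat at (318,240), the bystanders look undisturbed, and the drawer face is within about 1-2 mm of the blade. The arm is steady with a 7.7 N pull. Handing in.

```bash
python3 -c "
from plant import robot,ticket
print(ticket.close_job()); s=robot.read_state(); print(s['t'],s['tool_pos'],s['force'],s['opening'])"
```

```text
the job is handed in; nothing more can be done
None
the job is handed in; nothing more can be done
```

I stood the jar upright near the centre of the cork mat and let go of it while the drawer was still shut. I then gripped the handle bar, pulled the drawer out about 82 mm, and handed the job in at about 13.5 s while still holding it.

**Last checks:**
- **Drawer:** the face was about 1 mm short of the blade's middle, against 8 mm allowed. My last 1 mm trim largely crept back under the spring, so I left it there. The arm was almost still, with about 7.7 N of pull and a grip opening of 9.9 mm.
- **Jar:** it stood upright near the mat's centre; I judged this by eye from the pictures.
- **Bystanders:** the bin, tape roll and screwdriver looked unmoved in the last picture; I did not measure them again.

**What disagreed:**
- My first jar position was 3 mm off in y. I corrected it before gripping.
- The pull showed a sideways force of up to about 5.6 N and a downward force of about 5–7 N. The sideways force eased to 0.2 N by the end.
- The hand-in gave no verdict, and the state could not be read afterwards.

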